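# Level a lamp stand with a wedge

## Robot

A 7-joint arm with a two-finger parallel gripper is mounted at the origin on the work surface. World frame = base frame: x ahead of the robot, y to its left, z up, the work surface at z = 0. Lengths are in m, angles in rad, forces in N, time in s.
With the tool pointing down it reaches from about 0.4 to 0.9 m from the base axis. Payload 5.5 kg.
Tool frame: the origin (TCP) lies at the very end of the fingers, on their centre line; the grasp point (between the pads) lies 19 mm behind it; z points along the fingers, y is the direction in which the jaws open and shut (so a half turn about z gives the same grasp; the last joint's range is limited). The gripper opens to 85 mm and grips with 20 to 120 N. Pads are 22 mm wide; open, the fingers measure 114 mm over their backs; the gripper's body (76 mm by 85 mm) begins 54 mm behind the grasp point. The pads swing forward as they close: fully open they stand 13 mm farther back than shut.
Start: joints at [1.543, 0.501, -0.427, 1.55, 0.221, 1.138, -0.21], TCP at [0.186, -0.623, 0.202] pointing down, gripper open.
Joint ranges: [-2.88, 2.88], [-0.31, 2.03], [-1.54, 1.56], [0.2, 2.42], [-1.41, 4.55], [0.19, 2.02], [-2.57, 2.57]. Speed limits (rad/s): [2.57, 2.57, 3.14, 3.14, 3.14, 3.14, 3.14].

## Interface

Orientations are given as a unit quaternion [x, y, z, w].
In Python, from workcell import bot gives the robot as it stands. The module is installed in compiled form; this text tells all that it offers.
- The arm moves only by the shell command python3 -m handwheel 'ROWS'. ROWS is JSON, a list of rows, each a list of 7 numbers: the closure in counts, from 0 (fully open) to 255 (shut), then the shift along the tool's x, y, z in mm, then the turn, a rotation vector about the tool's x, y, z in rad. In form: [[jaw, x, y, z, rx, ry, rz], ...]. A call has 1 to 8 rows; each row shifts and turns the commanded pose from where the row before left it, along the tool's axes as they then stand; what a row does not reach is not made up. A row lasts 1/12 s, in which the tool goes at most 41.7 mm and 7.16 degrees, less where a joint would pass 70% of its speed; a pose out of reach is approached as far as the arm can. A call with a gripper value outside its range is refused whole. The fingers move at their own pace and stop on an object; the grip force is fixed at half the most. Time passes only in rows, so rows that do not move let the fingers close. It gives the time, the measured TCP pose, the force and the opening at its end, in the units of the state.
- bot.get_state(): the state, without advancing time (a new reading comes with each control period).
- bot.read_camera(name): name is "scene" or "top" or "wrist"; returns a dict with "img" (480x640x3 uint8, red, green, blue), "camera_matrix" (3x3 intrinsics, pixels), "k1" (the pictures are not rectified: a ray, as slopes to the right and down, at radius r is drawn at 1 + k1 r^2 times it, then the intrinsics apply), "position" and "rotation" of the camera in the world; the wrist camera has in their place "hand_eye" (4x4, takes a point from camera to tool coordinates, whose origin is the TCP and whose axes are the flange's). Camera axes: x right, y up, looking along -z (the intrinsics and any distortion apply to the point x, -y, -z); pixel columns grow to the right and rows downward; lengths in m; the calibration is good to about 2 mm. A picture is of the moment at which its call begins: read the wrist's pose just before it. There is no depth.
- bot.hand_in(): hands the job in, once; it reports no verdict.
The state is a dict: "clock": time; "joint_positions": joint angles; "qd": joint speeds; "effort": joint torques, N m; "tool_pos": TCP position; "eef_rot": TCP orientation; "ft_force": force on the tool from outside, world axes, zero at the start; "torque": the same for the moment, N m; "finger_gap": opening from 0.0 (shut) to 1.0 (fully open).
Only numpy, scipy, OpenCV 4.12 (cv2) and the standard library are available. Lean on these libraries where they do the work, as an engineer would, in place of code of your own. Each camera call takes 0.05 s, during which the arm holds its last target. There are 200 camera calls.

## Task

Stand the lantern upright in the middle of the round cork pad on the hinged board, setting it down gently without tipping it, and let go of it. Then take the wooden wedge by its grip block and push it, flat on the table and thin end first, under the board's free front edge until that edge just lifts off its rests by a few millimetres and the board lies about level; only the wedge may lift the board. Finish still holding the wedge there in the gripper, and leave the bottle and the jar alone.

Things in the scene. Friction and masses are not known exactly. Their poses are not given: they have to be found in the camera images.
- lamp: Lantern, 188 mm tall, 0.35 to 0.7 kg, round. Origin: centre of its underside, z up. Brass foot 84 mm diameter, 45 mm high; glass globe 58 mm diameter; steel hood 72 mm diameter at 125 to 139 mm; on top a plain chimney tube, 38 mm diameter, from 139 to 188 mm: grip it there, fingertips above 139 mm. Of the three upright things that swap places between starts, the only one with a chimney.
- stand: Lamp stand, fixed to the table: dark steel U frame, 190 mm deep (x), 180 mm wide (y), open at its front (-x). Origin: centre of its footprint, on the table; z up. Side rails 20 mm wide, 14 mm high along x at y = -80 and +80 mm; the 140 mm between them is open from the front to a cross rail at x = +77 mm. Carries the board, hinged at x = +87 mm between two posts at the rear.
- board_pad (a point): Centre of the cork pad (flush, 110 mm diameter) in the middle of the board's upper face, about 31 mm above the table at rest. Board: wood, 175 mm deep (x), 180 mm wide (y), 14 mm thick, 0.4 kg. Axes as the board: x from the front edge to the hinge, z up.
- board_edge (a point): Middle of the lower corner of the board's free front edge, 175 mm from the hinge; moves with the board; axes as the board (x from the front edge towards the hinge, y along the edge). At rest it is 14 mm above the table; with the board level about 19 mm. The wedge goes in here, along +x.
- board (a joint): Hinge of the board, rad. 0 = resting on the two rubber rests on the rails, the board then sags 0.03 rad to the front; grows as the front edge rises (0.01 rad = 1.75 mm at the edge); 0.03 = level. No spring, the board falls back by its weight.
- wedge: Wooden wedge lying on its flat underside, 140 mm long (x), 36 mm wide (y), 0.11 kg. Origin: centre of its underside; +x to the thin end, z up. Ramp 3 mm thick at x = +70 mm, rising evenly to 28 mm at x = -25 mm. From x = -25 to -70 mm a grip block, 50 mm high, 36 mm wide: grip it across y. Takes about 5 to 20 N to push in under the loaded board; stays by friction.
- wedge_tip (a point): Middle of the wedge's thin end, at the table level (wedge x = +70 mm).
- bottle: Bystander: green glass bottle, 60 mm diameter, 150 mm tall. Origin: centre of its underside.
- jar: Bystander: glass jar with lid, 66 mm diameter, 85 mm tall. Origin: centre of its underside.
There are look-alikes about, which are no part of the job. Several things look just like the wedge: the one meant starts farthest to the robot's right.

How it is judged:
By the outcome, as a careful person would: the job done as asked, in the order asked, and still so for the second after the job is handed in, while the arm keeps its last pose, push and grip.
It also fails if it takes over 64 s, if anything falls off the work surface, if the arm or the gripper's body presses on something with over 40 N, if the wrist force passes 120 N, or if a joint passes its speed limit or range.

## Working session

There is one attempt and no reset: what is moved stays moved. The work goes in short steps, Python scripts to look and compute and a shell command to move; the robot and the scene stay as the last step left them, time stands still between calls to the robot, and variables do not carry over. Pictures are saved under pics/ and viewed, about 8 in all and at most 12, crops included, and the job is handed in when it is done.

```bash
mkdir -p pics
cat > h.py <<'E'
import numpy as np, cv2
from scipy.spatial.transform import Rotation as R
from workcell import bot
def cam(n):
    s=bot.get_state(); c=bot.read_camera(n)
    if n=="wrist":
        T=np.eye(4);T[:3,:3]=R.from_quat(s["eef_rot"]).as_matrix();T[:3,3]=s["tool_pos"]
        M=T@np.array(c["hand_eye"]); c["rotation"]=M[:3,:3]; c["position"]=M[:3,3]
    c["rotation"]=np.array(c["rotation"]);c["position"]=np.array(c["position"])
    return c
def save(c,f): cv2.imwrite(f,c["img"][:,:,::-1])
def ray(c,u,v):
    K=np.array(c["camera_matrix"]);x=(u-K[0,2])/K[0,0];y=(v-K[1,2])/K[1,1]
    a,b=x,y
    for _ in range(20):
        f=1+c["k1"]*(a*a+b*b);a,b=x/f,y/f
    return c["rotation"]@np.array([a,-b,-1.])
def at(c,u,v,z):
    d=ray(c,u,v);p=c["position"];return p+d*(z-p[2])/d[2]
def proj(c,P):
    K=np.array(c["camera_matrix"]);q=c["rotation"].T@(np.array(P)-c["position"]);x,y=q[0]/-q[2],-q[1]/-q[2]
    f=1+c["k1"]*(x*x+y*y);return K[0,0]*x*f+K[0,2],K[1,1]*y*f+K[1,2]
E
python3 - <<'E'
from h import *
import pickle
for n in("scene","top"):
    c=cam(n);save(c,f"pics/{n}0.png");pickle.dump(c,open(n+"0.pkl","wb"));print(n,c["position"],c["rotation"].round(2).tolist(),c["camera_matrix"],c["k1"])
print(bot.get_state())
E
```

```text
scene [ 1.12769797 -0.34016093  1.04129637] [0.24, 0.14, 0.49, 0.83] [[557.16895738   0.         315.12073751]
 [  0.         557.16895738 245.03940151]
 [  0.           0.           1.        ]] 0.03161125699566919
top [ 0.44622453 -0.03309278  1.06687928] [0.05, -0.05, -0.7, 0.71] [[494.1852416    0.         317.79844319]
 [  0.         494.1852416  222.8000124 ]
 [  0.           0.           1.        ]] 0.026911755323848003
{'clock': 0.1, 'joint_positions': array([ 1.5432046 ,  0.5017634 , -0.42680355,  1.5513634 ,  0.2207839 ,
        1.13827662, -0.21028714]), 'qd': array([ 0.00086947, -0.00030302, -0.0009642 , -0.00218801, -0.00071471,
        0.00021958,  0.00150136]), 'effort': array([-1.12244231e-02, -5.70809913e+01, -5.83845288e+00, -2.81746048e+01,
        1.05922669e-02,  5.53970196e-03, -2.72464615e-05]), 'tool_pos': array([ 0.18613677, -0.62206897,  0.20144944]), 'eef_rot': array([ 9.89444295e-01,  1.44911048e-01, -8.84868818e-05, -8.76406040e-04]), 'ft_force': array([-0.09530734,  0.2656401 ,  0.76383011]), 'torque': array([-0.01915448,  0.02442105,  0.02482493]), 'finger_gap': 1.0003856664290725}
```

View pics/top0.png

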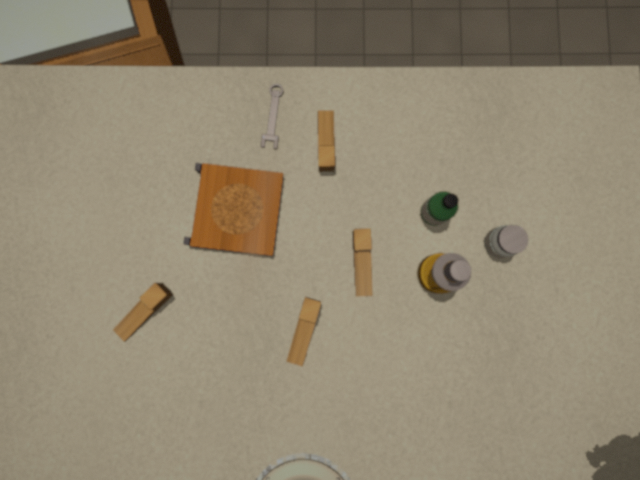

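View pics/scene0.png

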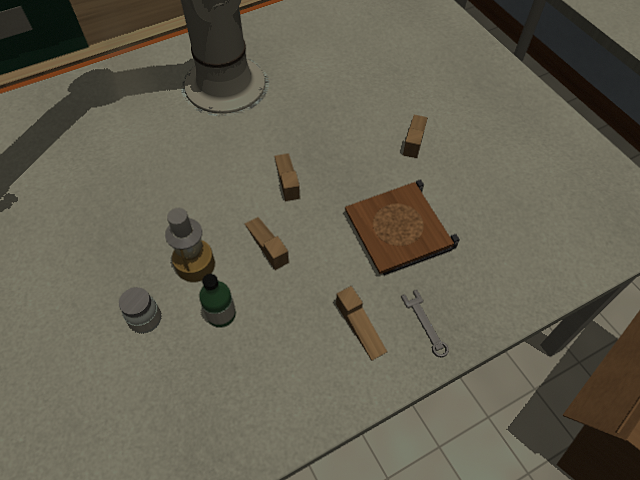

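```bash
python3 - <<'E'
s=open('h.py').read()
s=s.replace('    c["rotation"]=np.array(c["rotation"]);','    q=np.array(c["rotation"]);c["rotation"]=R.from_quat(q).as_matrix() if q.size==4 else q;')
s+='''
def delta(P,yaw_of_x):
    """tool-down target: shift in current tool axes (mm) and turn about tool z"""
    s=bot.get_state();M=R.from_quat(s["eef_rot"]);d=M.inv().apply(np.array(P)-s["tool_pos"])*1000
    G=R.from_euler("z",yaw_of_x)*R.from_euler("x",np.pi)
    print("shift",d.round(1),"turn",(M.inv()*G).as_rotvec().round(3),"dist",np.linalg.norm(d).round(0))
def st():
    s=bot.get_state();x=R.from_quat(s["eef_rot"]).as_matrix()
    print("t",round(s["clock"],2),"p",s["tool_pos"].round(4),"yaw",np.arctan2(x[1,0],x[0,0]).round(3),"z",x[:,2].round(3),"f",s["ft_force"].round(1),"tq",s["torque"].round(2),"gap",round(s["finger_gap"],3))
'''
open('h.py','w').write(s)
E
python3 - <<'E'
from h import *
import pickle
c=pickle.load(open("top0.pkl","rb"));c["rotation"]=R.from_quat(c["rotation"]).as_matrix()
c2=pickle.load(open("scene0.pkl","rb"));c2["rotation"]=R.from_quat(c2["rotation"]).as_matrix()
print("chim",at(c,458.5,270,.188),at(c2,178,216,.188),"foot top",at(c2,193,259,0.02))
hsv=cv2.cvtColor(c["img"],cv2.COLOR_RGB2HSV)
m=cv2.inRange(hsv,(5,110,60),(25,255,255));m=cv2.morphologyEx(m,cv2.MORPH_CLOSE,np.ones((5,5)))
n,l,S,C=cv2.connectedComponentsWithStats(m)
for i in range(1,n):
    if S[i,4]>300:
        q=cv2.boxPoints(cv2.minAreaRect(np.argwhere(l==i)[:,::-1].astype(np.float32)))
        print(S[i],[at(c,u,v,.03)[:2].round(3).tolist() for u,v in q])
print("board corners",[at(c,u,v,z)[:2].round(4) for u,v,z in((203,164,.036),(283.5,172,.028),(274,256,.028),(191.5,247,.036))])
for uv in((355,229),(371,229),(371,250),(355,250)):print("wedge block top",at(c,*uv,.05)[:2].round(4))
for uv in((357,296),(371,296)):print("tip",at(c,*uv,.003)[:2].round(4))
st()
E
```

```text
chim [ 0.4818138  -0.28064003  0.188     ] [ 0.48052668 -0.27912607  0.188     ] foot top [ 0.4730236  -0.28023791  0.02      ]
[  33    0  140   66 3236] [[0.934, 0.592], [1.086, 0.603], [1.089, 0.296], [0.937, 0.29]]
[318 111  17  60 916] [[0.833, -0.03], [0.834, -0.064], [0.702, -0.067], [0.701, -0.034]]
[ 189  164   94   92 6969] [[0.537, 0.24], [0.718, 0.224], [0.695, 0.042], [0.515, 0.062]]
[ 353  229   19   66 1036] [[0.574, -0.106], [0.574, -0.142], [0.438, -0.142], [0.437, -0.107]]
[418 253  31  41 566] [[0.516, -0.235], [0.525, -0.292], [0.443, -0.302], [0.434, -0.246]]
[ 114  283   58   58 1181] [[0.372, 0.392], [0.467, 0.301], [0.437, 0.27], [0.343, 0.361]]
[ 287  298   33   67 1083] [[0.303, 0.031], [0.432, -0.005], [0.422, -0.039], [0.294, -0.002]]
board corners [array([0.7124, 0.2139]), array([0.6973, 0.0424]), array([0.5166, 0.0603]), array([0.5346, 0.232 ])]
wedge block top [ 0.5714 -0.1088]
wedge block top [ 0.5715 -0.1419]
wedge block top [ 0.5279 -0.1414]
wedge block top [ 0.5278 -0.1084]
tip [ 0.4336 -0.1153]
tip [ 0.4336 -0.1451]
t 0.1 p [ 0.1861 -0.6221  0.2014] yaw 0.291 z [-0.     0.002 -1.   ] f [-0.1  0.3  0.8] tq [-0.02  0.02  0.02] gap 1.0
```

```bash
python3 -c "
from h import *
delta([.46,-.28,.26],1.047)"
```

```text
shift [ 360.5 -249.3  -58.1] turn [-0.002 -0.001 -0.756] dist 442.0
```

```bash
python3 -m handwheel '[[0,20,-14,-8,0,0,0],[0,30,-21,-10,0,0,0],[0,30,-21,-10,0,0,0],[0,30,-21,-10,0,0,0],[0,30,-21,-10,0,0,0],[0,30,-21,-10,0,0,0],[0,30,-21,0,0,0,0],[0,30,-21,0,0,0,0]]'
python3 -m handwheel '[[0,30,-21,0,0,0,0],[0,30,-20,0,0,0,0],[0,30,-18,0,0,0,0],[0,26,-14,0,0,0,0],[0,14,-6,0,0,0,0],[0,0,0,0,0,0,-0.1],[0,0,0,0,0,0,-0.11],[0,0,0,0,0,0,-0.11]]'
python3 -m handwheel '[[0,0,0,0,0,0,-0.11],[0,0,0,0,0,0,-0.11],[0,0,0,0,0,0,-0.11],[0,0,0,0,0,0,-0.1],[0,0,0,0,0,0,0],[0,0,0,0,0,0,0]]'
python3 -c "
from h import *
import pickle
st();c=cam('wrist');save(c,'pics/w1.png');pickle.dump(c,open('w1.pkl','wb'));print(c['position'],proj(c,[.481,-.28,.188]),proj(c,[.481,-.28,0.045]))"
```

```text
clock: 0.77
tool_pos: [0.3615, -0.4011, 0.261]
eef_rot: [0.989, 0.145, 0.0, 0.001]
ft_force: [0.2, -1.1, -1.3]
finger_gap: 1.001
clock: 1.43
tool_pos: [0.4625, -0.2888, 0.26]
eef_rot: [0.953, 0.304, -0.0, -0.0]
ft_force: [-0.7, -0.2, 0.3]
finger_gap: 1.0
clock: 1.93
tool_pos: [0.4621, -0.2895, 0.26]
eef_rot: [0.868, 0.496, -0.0, -0.0]
ft_force: [-0.4, 0.3, 0.4]
finger_gap: 0.998
t 1.93 p [ 0.4621 -0.2895  0.26  ] yaw 1.038 z [-0.001  0.001 -1.   ] f [-0.4  0.3  0.4] tq [ 0.02 -0.01 -0.01] gap 0.998
[ 0.49982777 -0.22719634  0.43227384] (np.float64(337.16532111899943), np.float64(211.72007986297788)) (np.float64(330.8969662755095), np.float64(177.8769253064928))
```

View pics/w1.png

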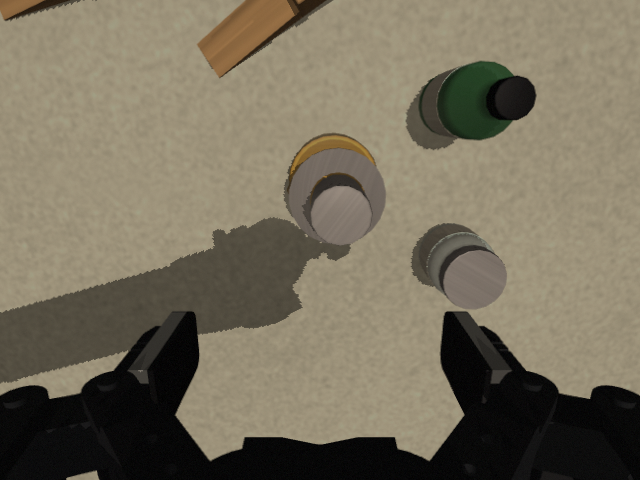

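```bash
python3 -c "
from h import *
import pickle
c=pickle.load(open('w1.pkl','rb'));p=at(c,341,215,.188);print(p)
delta([p[0],p[1],.148],1.038)"
```

```text
[ 0.48198313 -0.2829261   0.188     ]
shift [ 15.7  13.7 112.1] turn [-0.001 -0.    -0.001] dist 114.0
```

```bash
python3 -m handwheel '[[0,8,7,0,0,0,0],[0,7.5,6,0,0,0,0],[0,0,0,20,0,0,0],[0,0,0,30,0,0,0],[0,0,0,30,0,0,0],[0,0,0,20,0,0,0],[0,0,0,12,0,0,0],[0,0,0,0,0,0,0]]'
python3 -m handwheel '[[80,0,0,0,0,0,0],[110,0,0,0,0,0,0],[140,0,0,0,0,0,0],[170,0,0,0,0,0,0],[200,0,0,0,0,0,0],[255,0,0,0,0,0,0],[255,0,0,0,0,0,0],[255,0,0,0,0,0,0]]'
python3 -m handwheel '[[255,0,0,-5,0,0,0],[255,0,0,-10,0,0,0],[255,0,0,-10,0,0,0],[255,0,0,-10,0,0,0],[255,0,0,0,0,0,0],[255,0,0,0,0,0,0]]'
python3 -c "
from h import *
st();c=cam('wrist');save(c,'pics/w2.png');delta([.61,.137,.24],1.45)"
```

```text
clock: 2.65
tool_pos: [0.4807, -0.2811, 0.1458]
eef_rot: [0.867, 0.497, -0.001, -0.002]
ft_force: [-0.6, 0.4, 0.3]
finger_gap: 0.994
clock: 3.32
tool_pos: [0.4823, -0.2832, 0.1503]
eef_rot: [0.868, 0.497, 0.0, 0.001]
ft_force: [-2.0, 1.4, 6.6]
finger_gap: 0.414
clock: 3.82
tool_pos: [0.4822, -0.2832, 0.1844]
eef_rot: [0.868, 0.497, 0.0, 0.001]
ft_force: [-0.9, 0.4, -6.8]
finger_gap: 0.411
t 3.82 p [ 0.4822 -0.2832  0.1844] yaw 1.041 z [ 0.002 -0.001 -1.   ] f [-0.9  0.4 -6.8] tq [ 0.04 -0.02  0.03] gap 0.411
shift [ 427.2 -101.5  -56.5] turn [ 0.001  0.    -0.409] dist 443.0
```

View pics/w2.png

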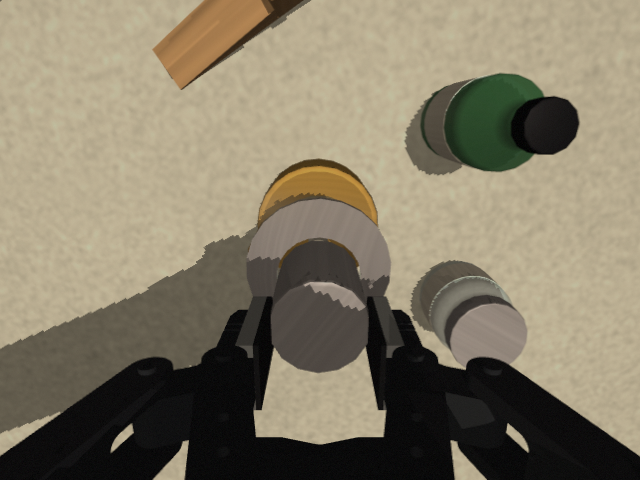

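```bash
python3 -m handwheel '[[255,0,0,-12,0,0,0],[255,0,0,-20,0,0,0],[255,5,-3,-15,0,0,0],[255,12,-7,-8,0,0,0],[255,18,-11,0,0,0,0],[255,22,-13,0,0,0,0],[255,24,-14,0,0,0,0],[255,27,-7,0,0,0,0]]'
python3 -m handwheel '[[255,29,-4,0,0,0,0],[255,30,-4,0,0,0,0],[255,30,-4,0,0,0,0],[255,30,-4,0,0,0,0],[255,30,-4,0,0,0,0],[255,30,-4,0,0,0,0],[255,28,-5,0,0,0,0],[255,24,-5,0,0,0,0]]'
python3 -m handwheel '[[255,20,-4,0,0,0,0],[255,14,-3,0,0,0,-0.06],[255,8,-2,0,0,0,-0.08],[255,0,0,0,0,0,-0.09],[255,0,0,0,0,0,-0.09],[255,0,0,0,0,0,-0.09],[255,0,0,0,0,0,0],[255,0,0,0,0,0,0]]'
python3 -c "
from h import *
import pickle
st();c=cam('wrist');save(c,'pics/w3.png');pickle.dump(c,open('w3.pkl','wb'));print(c['position'])
for P in([.7124,.2139,.036],[.6973,.0424,.028],[.5166,.0603,.028],[.5346,.232,.036]):print(proj(c,P))
delta([.615,.137,.24],1.45)"
```

```text
clock: 4.53
tool_pos: [0.4866, -0.1593, 0.2381]
eef_rot: [0.868, 0.497, -0.001, -0.001]
ft_force: [0.6, -0.6, -6.8]
finger_gap: 0.408
clock: 5.2
tool_pos: [0.5756, 0.0581, 0.2384]
eef_rot: [0.867, 0.498, -0.0, -0.001]
ft_force: [0.7, 0.4, -6.9]
finger_gap: 0.411
clock: 5.87
tool_pos: [0.5883, 0.0961, 0.2381]
eef_rot: [0.749, 0.663, -0.0, -0.0]
ft_force: [0.2, -0.8, -6.7]
finger_gap: 0.412
t 5.87 p [0.5883 0.0961 0.2381] yaw 1.449 z [-0.001  0.    -1.   ] f [ 0.2 -0.8 -6.7] tq [-0.   -0.01 -0.07] gap 0.412
[0.59780706 0.16805578 0.41034412]
(np.float64(450.3124028481917), np.float64(41.830331812760164))
(np.float64(438.4149864409253), np.float64(238.54450892799946))
(np.float64(249.51225134702284), np.float64(242.78649807721058))
(np.float64(234.55403208703802), np.float64(46.48945884400075))
shift [43.9 21.3 -1.8] turn [-0.001 -0.    -0.002] dist 49.0
```

View pics/w3.png

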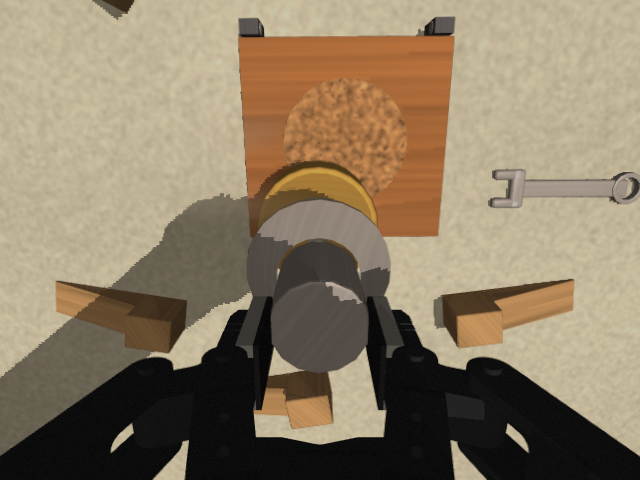

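```bash
python3 -c "
from h import *
import pickle
from scipy.optimize import least_squares
c=pickle.load(open('w3.pkl','rb'))
px=np.array([(454,37),(439,236),(250,236),(240,38)])
# pad centre, yaw; local board top corners incl. 0.03 sag
loc=np.array([[.0875,-.09,.0026],[-.0875,-.09,-.0026],[-.0875,.09,-.0026],[.0875,.09,.0026]])
f=lambda p:np.ravel([np.array(proj(c,R.from_euler('z',p[2]).apply(l)+[p[0],p[1],.031]))-q for l,q in zip(loc,px)])
r=least_squares(f,[.615,.137,1.473]);print(r.x,r.fun.round(1))
print('pad',at(c,346,138,.031), 'chimney',at(c,320,323,.276), 'foot front (top rim)',at(c,318,168,.134))
x,y,_=r.x;delta([x,y,.19],1.45)"
```

```text
[0.61802311 0.14169283 1.45328678] [ 1.6 -0.8 -0.7  0.8  0.4  1.7 -1.3 -1. ]
pad [0.61878758 0.14671215 0.031     ] chimney [0.58926759 0.09740257 0.276     ] foot front (top rim) [0.59273951 0.13557286 0.134     ]
shift [48.9 23.8 48.2] turn [-0.001 -0.    -0.002] dist 73.0
```

```bash
python3 -m handwheel '[[255,12,6,0,0,0,0],[255,16,9,0,0,0,0],[255,12,7.6,0,0,0,0],[255,0,0,12,0,0.015,0],[255,0,0,16,0,0.015,0],[255,0,0,12,0,0,0],[255,0,0,6,0,0,0],[255,0,0,0,0,0,0]]'
python3 -m handwheel '[[255,0,0,3,0,0,0],[255,0,0,2,0,0,0],[255,0,0,0,0,0,0],[255,0,0,0,0,0,0]]'
python3 -m handwheel '[[255,0,0,1,0,0,0],[255,0,0,1,0,0,0],[255,0,0,0,0,0,0]]'
python3 -c "
from h import *
import pickle
st();c=cam('wrist');save(c,'pics/w4.png');pickle.dump(c,open('w4.pkl','wb'))"
```

```text
clock: 6.58
tool_pos: [0.6149, 0.1315, 0.1901]
eef_rot: [0.749, 0.663, 0.009, -0.01]
ft_force: [-0.3, -1.5, -6.7]
finger_gap: 0.413
clock: 6.92
tool_pos: [0.6166, 0.134, 0.1881]
eef_rot: [0.748, 0.663, 0.012, -0.01]
ft_force: [-0.1, -1.0, -5.8]
finger_gap: 0.409
clock: 7.17
tool_pos: [0.6164, 0.1336, 0.1854]
eef_rot: [0.748, 0.663, 0.011, -0.01]
ft_force: [-1.0, 1.0, -6.7]
finger_gap: 0.409
t 7.17 p [0.6164 0.1336 0.1854] yaw 1.451 z [ 0.004  0.03  -1.   ] f [-1.   1.  -6.7] tq [ 0.06 -0.    0.02] gap 0.409
```

View pics/w4.png

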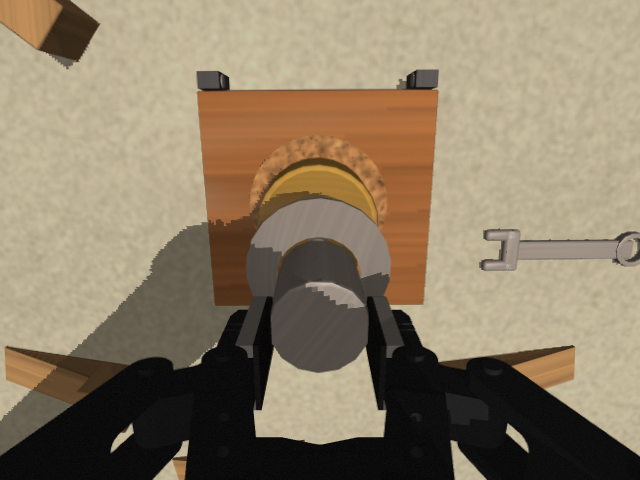

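```bash
python3 -c "
from h import *
import pickle
c=pickle.load(open('w4.pkl','rb'));print(c['position'])
a=at(c,319.5,136.5,.0326);print('pad rear',a)
for v in(157.5,158.5): print(at(c,318,v,.036),at(c,318,v,.035))
for v in (165,167):print('toprim',at(c,318,v,.081))
b=[at(c,*p) for p in((198,91,.0336),(437,91,.0336),(425,304.5,.0284),(215,304.5,.0284))];print(np.array(b).round(4),np.mean(b,0))
L=np.array([at(c,u,180,.0315) for u in(251,388)]);print(L.mean(0))
"
```

```text
[0.6249774  0.20046324 0.35975314]
pad rear [0.6246813 0.195359  0.0326   ]
[0.62166559 0.18002108 0.036     ] [0.62165536 0.17995794 0.035     ]
[0.62157434 0.17927231 0.036     ] [0.62156383 0.17920686 0.035     ]
toprim [0.62153441 0.17800896 0.081     ]
toprim [0.6213758  0.17670752 0.081     ]
[[0.5389 0.2391 0.0336]
 [0.7155 0.2177 0.0336]
 [0.6981 0.0449 0.0284]
 [0.5184 0.0667 0.0284]] [0.61771975 0.14211304 0.031     ]
[0.620691   0.16232668 0.0315    ]
```

```bash
python3 -m handwheel '[[255,3,0.7,0,0,0,0],[255,0,0,1,0,0,0],[255,0,0,1,0,0,0],[255,0,0,0,0,0,0],[255,0,0,0,0,0,0]]'
python3 -m handwheel '[[255,0,0,1,0,0,0],[255,0,0,0,0,0,0],[255,0,0,0,0,0,0]]'
python3 -c "
from h import *
st()"
```

```text
clock: 7.63
tool_pos: [0.6174, 0.1367, 0.1834]
eef_rot: [0.748, 0.663, 0.011, -0.01]
ft_force: [0.3, 0.1, -6.3]
finger_gap: 0.409
clock: 7.88
tool_pos: [0.6174, 0.1365, 0.1824]
eef_rot: [0.748, 0.663, 0.011, -0.01]
ft_force: [0.0, 0.4, -8.1]
finger_gap: 0.407
t 7.88 p [0.6174 0.1365 0.1824] yaw 1.451 z [ 0.003  0.03  -1.   ] f [ 0.   0.4 -8.1] tq [-0.09 -0.01  0.01] gap 0.407
```

```bash
python3 -m handwheel '[[255,0,0,0.7,0,0,0],[255,0,0,0,0,0,0],[255,0,0,0,0,0,0]]'
python3 -m handwheel '[[255,0,0,0.6,0,0,0],[255,0,0,0,0,0,0],[255,0,0,0,0,0,0]]'
```

```text
clock: 8.13
tool_pos: [0.6174, 0.1366, 0.1818]
eef_rot: [0.748, 0.663, 0.011, -0.01]
ft_force: [-0.2, -0.5, -6.7]
finger_gap: 0.409
clock: 8.38
tool_pos: [0.6176, 0.1366, 0.1813]
eef_rot: [0.748, 0.663, 0.011, -0.01]
ft_force: [-0.4, -0.6, -5.1]
finger_gap: 0.408
```

```bash
python3 -m handwheel '[[255,0,0,0.5,0,0,0],[255,0,0,0,0,0,0],[255,0,0,0,0,0,0]]'
```

```text
clock: 8.63
tool_pos: [0.6177, 0.1368, 0.1813]
eef_rot: [0.748, 0.663, 0.011, -0.01]
ft_force: [-1.1, -0.6, -0.8]
finger_gap: 0.408
```

```bash
python3 -m handwheel '[[255,0,0,0.3,0,0,0],[255,0,0,0,0,0,0],[255,0,0,0,0,0,0]]'
```

```text
clock: 8.88
tool_pos: [0.6178, 0.1368, 0.1812]
eef_rot: [0.748, 0.663, 0.012, -0.01]
ft_force: [-3.1, -1.2, 3.7]
finger_gap: 0.407
```

```bash
python3 -m handwheel '[[150,0,0,-0.3,0,0,0],[140,0,0,0,0,0,0],[125,0,0,0,0,0,0],[110,0,0,0,0,0,0],[80,0,0,0,0,0,0],[40,0,0,0,0,0,0],[0,0,0,0,0,0,0],[0,0,0,0,0,0,0]]'
python3 -m handwheel '[[0,0,0,-8,0,0,0],[0,0,0,-16,0,0,0],[0,0,0,-25,0,0,0],[0,0,0,-25,0,0,0],[0,0,0,-10,0,0,0],[0,0,0,0,0,0,0]]'
python3 -c "
from h import *
import pickle
st();c=cam('wrist');save(c,'pics/w5.png');pickle.dump(c,open('w5.pkl','wb'))
delta([.53,-.125,.265],np.pi)"
```

```text
clock: 9.55
tool_pos: [0.6176, 0.1368, 0.1808]
eef_rot: [0.748, 0.663, 0.011, -0.01]
ft_force: [-0.1, 1.2, -0.1]
finger_gap: 0.998
clock: 10.05
tool_pos: [0.6189, 0.1351, 0.2683]
eef_rot: [0.748, 0.663, 0.014, -0.008]
ft_force: [-0.1, 1.5, -0.3]
finger_gap: 1.0
t 10.05 p [0.6189 0.1351 0.2683] yaw 1.451 z [ 0.009  0.031 -0.999] f [-0.1  1.5 -0.3] tq [-0.07 -0.01 -0.05] gap 1.0
shift [-268.   -56.2   -7.3] turn [ 0.028 -0.021 -1.691] dist 274.0
```

View pics/w5.png

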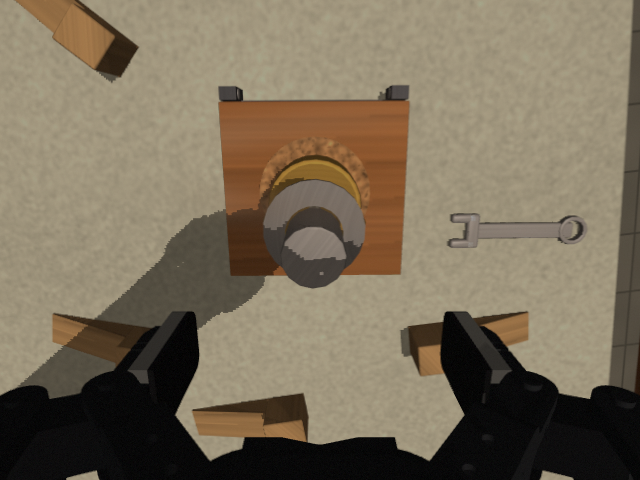

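```bash
python3 -m handwheel '[[0,-14,-3,0,0.005,-0.031,0],[0,-28,-6,0,0,0,0],[0,-36,-8,0,0,0,0],[0,-40,-8,0,0,0,0],[0,-40,-8,0,0,0,0],[0,-40,-8,0,0,0,0],[0,-35,-8,0,0,0,0],[0,-22,-5,0,0,0,0]]'
python3 -m handwheel '[[0,-11,-2,0,0,0,0],[0,0,0,0,0,0,-0.12],[0,0,0,0,0,0,-0.12],[0,0,0,0,0,0,-0.12],[0,0,0,0,0,0,-0.12],[0,0,0,0,0,0,-0.12],[0,0,0,0,0,0,-0.12],[0,0,0,0,0,0,-0.12]]'
python3 -m handwheel '[[0,0,0,0,0,0,-0.12],[0,0,0,0,0,0,-0.12],[0,0,0,0,0,0,-0.12],[0,0,0,0,0,0,-0.12],[0,0,0,0,0,0,-0.12],[0,0,0,0,0,0,-0.12],[0,0,0,0,0,0,-0.12],[0,0,0,0,0,0,-0.12]]'
python3 -c "
from h import *
import pickle
st();print(bot.get_state()['joint_positions'].round(2));c=cam('wrist');save(c,'pics/w6.png');pickle.dump(c,open('w6.pkl','wb'))
delta([.55,-.125,.15],np.pi)"
```

```text
clock: 10.77
tool_pos: [0.5296, -0.1183, 0.2625]
eef_rot: [0.75, 0.661, -0.005, -0.002]
ft_force: [-0.4, -0.6, -0.1]
finger_gap: 0.999
clock: 11.43
tool_pos: [0.5291, -0.1222, 0.2638]
eef_rot: [0.409, 0.912, -0.001, -0.003]
ft_force: [-0.5, 0.4, 0.4]
finger_gap: 0.998
clock: 12.1
tool_pos: [0.5292, -0.1222, 0.2639]
eef_rot: [-0.058, 0.998, 0.0, -0.003]
ft_force: [-0.6, 0.2, -0.1]
finger_gap: 1.001
t 12.1 p [ 0.5292 -0.1222  0.2639] yaw -3.025 z [-0.007 -0.    -1.   ] f [-0.6  0.2 -0.1] tq [-0.    0.02  0.01] gap 1.001
[ 1.16  0.59 -1.38  1.73  0.6   1.35  1.35]
shift [-21.1  -5.3 113.5] turn [ 0.001 -0.007  0.124] dist 116.0
```

View pics/w6.png

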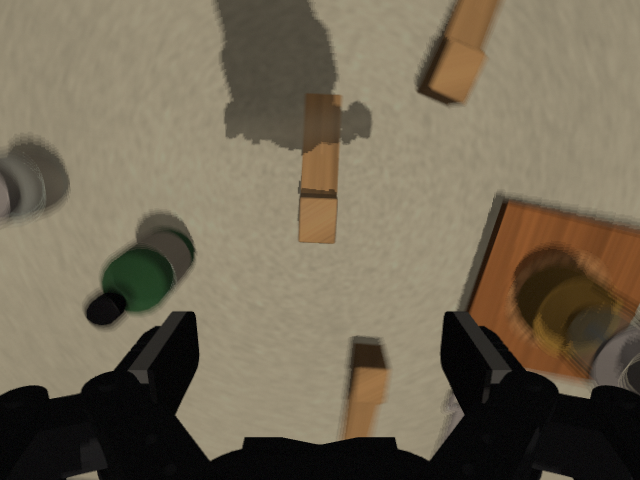

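```bash
python3 -m handwheel '[[0,0,0,0,0,-0.007,0.06],[0,0,0,0,0,0,0.06],[0,0,0,20,0,0,0],[0,0,0,20,0,0,0],[0,-18,-5,10,0,0,0],[0,0,0,0,0,0,0],[0,0,0,0,0,0,0],[0,0,0,0,0,0,0]]'
python3 -c "
from h import *
import pickle
c=pickle.load(open('w6.pkl','rb'))
for p in((299,196,.05),(337,195,.05),(335,243,.05),(299,242,.05),(306,95,.003),(342,96,.003)):print(at(c,*p)[:2].round(4))
st();c=cam('wrist');save(c,'pics/w7.png');pickle.dump(c,open('w7.pkl','wb'))"
```

```text
clock: 12.82
tool_pos: [0.5476, -0.1272, 0.215]
eef_rot: [0.005, 1.0, 0.001, 0.001]
ft_force: [-0.4, -0.3, -1.0]
finger_gap: 0.999
[ 0.5295 -0.1419]
[ 0.5244 -0.1066]
[ 0.5713 -0.1025]
[ 0.5744 -0.1373]
[ 0.437  -0.1468]
[ 0.4338 -0.1113]
t 12.82 p [ 0.5476 -0.1272  0.215 ] yaw 3.131 z [ 0.001  0.001 -1.   ] f [-0.4 -0.3 -1. ] tq [-0.   -0.04 -0.01] gap 0.999
```

View pics/w7.png

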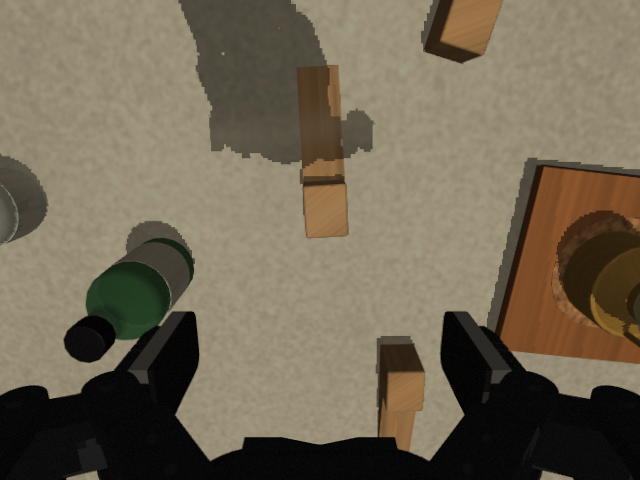

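```bash
cat >> h.py <<'E'
def fitw(c,pts,x0):
    from scipy.optimize import least_squares
    f=lambda p:np.ravel([np.array(proj(c,R.from_euler('z',p[2]).apply(l)+[p[0],p[1],0]))-q for l,q in pts])
    r=least_squares(f,x0);print(r.x.round(4),r.fun.round(1));return r.x
E
python3 -c "
from h import *
import pickle
c=pickle.load(open('w7.pkl','rb'))
b=[([-.025,-.018,.05],(346,182)),([-.025,.018,.05],(303,183)),([-.07,.018,.05],(306,238)),([-.07,-.018,.05],(349,235)),([.07,.018,.003],(297,66)),([.07,-.018,.003],(338,65))]
x=fitw(c,b,[.5,-.125,3.1])
b=[(np.array(l)*[1,-1,1],q) for l,q in b];x=fitw(c,b,[.5,-.125,3.1])
for yw in (x[2],):
  g=R.from_euler('z',x[2]).apply([-.0475,0,0])+[x[0],x[1],.014];print(g);delta(g,x[2])
"
```

```text
[ 0.5028 -0.1244  3.1893] [ 0.6  0.  -0.6  1.6  0.1 -0.4 -0.3  0.1 -0.3  0.1  0.6 -1.5]
[ 0.5033 -0.1244  3.1929] [-43.6   3.3  43.6  -0.4  42.9  -2.4 -42.7   3.2  41.2  -1.9 -41.6   1.9]
[ 0.55077018 -0.12199992  0.014     ]
shift [ -2.5   5.3 201.3] turn [ 0.     0.002 -0.062] dist 201.0
```

```bash
python3 -m handwheel '[[0,-2.5,5,15,0,0,-0.058],[0,0,0,32,0,0,0],[0,0,0,40,0,0,0],[0,0,0,40,0,0,0],[0,0,0,35,0,0,0],[0,0,0,23,0,0,0],[0,0,0,12,0,0,0],[0,0,0,5,0,0,0]]'
python3 -m handwheel '[[60,0,0,0,0,0,0],[110,0,0,0,0,0,0],[140,0,0,0,0,0,0],[170,0,0,0,0,0,0],[210,0,0,0,0,0,0],[255,0,0,0,0,0,0],[255,0,0,0,0,0,0],[255,0,0,0,0,0,0]]'
python3 -c "
from h import *
import pickle
st();c=cam('wrist');save(c,'pics/w8.png');pickle.dump(c,open('w8.pkl','wb'))"
```

```text
clock: 13.53
tool_pos: [0.5498, -0.1231, 0.0117]
eef_rot: [-0.024, 1.0, 0.0, 0.0]
ft_force: [-0.1, -0.9, 0.3]
finger_gap: 1.006
clock: 14.2
tool_pos: [0.5521, -0.1234, 0.0147]
eef_rot: [-0.024, 1.0, -0.0, 0.002]
ft_force: [-1.1, 0.3, 6.6]
finger_gap: 0.394
t 14.2 p [ 0.5521 -0.1234  0.0147] yaw -3.094 z [ 0.005 -0.001 -1.   ] f [-1.1  0.3  6.6] tq [-0.04  0.29  0.  ] gap 0.394
```

```bash
python3 -m handwheel '[[255,0,0,-6,0,0,0],[255,0,0,-14,0,0,0],[255,0,0,-4,0,0,0],[255,0,0,0,0,0,0.1],[255,0,0,0,0,0,0.12],[255,0,0,0,0,0,0.12],[255,0,0,0,0,0,0.12],[255,0,0,0,0,0,0.12]]'
python3 -m handwheel '[[255,0,0,0,0,0,0.12],[255,0,0,0,0,0,0.12],[255,0,0,0,0,0,0.12],[255,0,0,0,0,0,0.12],[255,0,0,0,0,0,0.12],[255,0,0,0,0,0,0.12],[255,0,0,0,0,0,0.12],[255,0,0,0,0,0,0.12]]'
python3 -m handwheel '[[255,0,0,0,0,0,0.12],[255,0,0,0,0,0,0.073],[255,0,0,0,0,0,0],[255,0,0,0,0,0,0],[255,0,0,0,0,0,0]]'
python3 -c "
from h import *
st();delta([.5915,-.0871,.0365],1.456)"
```

```text
clock: 14.92
tool_pos: [0.5511, -0.1235, 0.0377]
eef_rot: [0.266, 0.964, 0.0, 0.001]
ft_force: [-0.5, -0.5, -1.6]
finger_gap: 0.395
clock: 15.58
tool_pos: [0.5511, -0.1232, 0.0377]
eef_rot: [0.681, 0.732, 0.001, 0.001]
ft_force: [-0.4, -0.4, -1.0]
finger_gap: 0.398
clock: 16.0
tool_pos: [0.5509, -0.1233, 0.0372]
eef_rot: [0.746, 0.666, 0.001, 0.001]
ft_force: [0.3, -0.9, -1.7]
finger_gap: 0.395
t 16.0 p [ 0.5509 -0.1233  0.0372] yaw 1.458 z [ 0.002  0.    -1.   ] f [ 0.3 -0.9 -1.7] tq [-0.03  0.01 -0.08] gap 0.395
shift [40.5 36.3  0.8] turn [ 0.002 -0.     0.002] dist 54.0
```

```bash
python3 -m handwheel '[[255,10,9,0,0,0,0],[255,18,17,0,0,0,0],[255,12.5,10.5,0,0,0,0],[255,0,0,8,0,0,0],[255,0,0,8,0,0,0],[255,0,0,4,0,0,0],[255,0,0,0,0,0,0],[255,0,0,0,0,0,0]]'
python3 -c "
from h import *
import pickle
st();c=cam('wrist');save(c,'pics/w9.png');pickle.dump(c,open('w9.pkl','wb'))"
```

```text
clock: 16.67
tool_pos: [0.5906, -0.0881, 0.0162]
eef_rot: [0.747, 0.665, 0.0, 0.0]
ft_force: [0.5, 0.1, -2.0]
finger_gap: 0.394
t 16.67 p [ 0.5906 -0.0881  0.0162] yaw 1.455 z [ 0. -0. -1.] f [ 0.5  0.1 -2. ] tq [0.01 0.   0.  ] gap 0.394
```

View pics/w9.png

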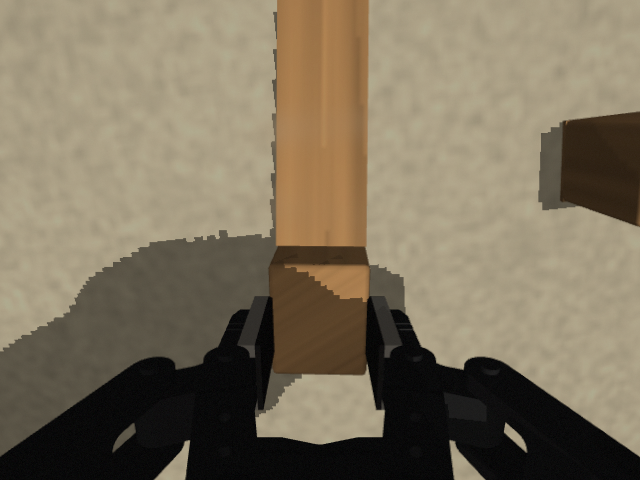

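```bash
python3 -c "
from h import *
import pickle
c=pickle.load(open('w9.pkl','rb'))
for z in(.05,.0515):
  P=np.array([at(c,u,v,z) for u,v in((270,264),(368,264),(366,374),(273,374))]);print(P.round(4).tolist(),P.mean(0))
t=cam('top');save(t,'pics/t2.png');s=cam('scene');save(s,'pics/s2.png');pickle.dump((t,s),open('ts2.pkl','wb'))
a=np.array([0.6078,.0545,.014]);print(proj(t,a),proj(s,a))
a=np.array([0.588,-.055,.03]);print(proj(t,a),proj(s,a))
"
```

```text
[[0.5764, -0.0638, 0.05], [0.6108, -0.0678, 0.05], [0.6064, -0.1127, 0.05], [0.5708, -0.1085, 0.05]] [ 0.59112448 -0.08823344  0.05      ]
[[0.5767, -0.0633, 0.0515], [0.6107, -0.0673, 0.0515], [0.6063, -0.1117, 0.0515], [0.5711, -0.1075, 0.0515]] [ 0.59121486 -0.08745091  0.0515    ]
(np.float64(277.8677359063246), np.float64(214.1184590716089)) (np.float64(360.4599327041449), np.float64(243.02964046944882))
(np.float64(328.8431082775755), np.float64(222.31714000147628)) (np.float64(311.88899477081713), np.float64(253.23553119945174))
```

```bash
python3 -m handwheel '[[255,0,0,1,0,0,0],[255,0,0,0,0,0,0],[255,0,0,0,0,0,0]]'
python3 -m handwheel '[[255,0,0,1,0,0,0],[255,0,0,0,0,0,0],[255,0,0,0,0,0,0]]'
python3 -c "
from h import *
st()"
```

```text
clock: 17.07
tool_pos: [0.5916, -0.0876, 0.016]
eef_rot: [0.747, 0.665, 0.001, 0.001]
ft_force: [-0.7, -0.2, -1.1]
finger_gap: 0.397
clock: 17.32
tool_pos: [0.5917, -0.0873, 0.015]
eef_rot: [0.747, 0.665, 0.001, 0.001]
ft_force: [-0.5, -0.2, -0.0]
finger_gap: 0.395
t 17.32 p [ 0.5917 -0.0873  0.015 ] yaw 1.456 z [ 0.002  0.    -1.   ] f [-0.5 -0.2 -0. ] tq [-0.08 -0.04  0.02] gap 0.395
```

```bash
python3 -m handwheel '[[255,0,0,0.4,0,0,0],[255,6,0,0,0,0,0],[255,12,0,0,0,0,0],[255,14,0,0,0,0,0],[255,12,0,0,0,0,0],[255,8,0,0,0,0,0],[255,4,0,0,0,0,0],[255,0,0,0,0,0,0]]'
python3 -m handwheel '[[255,3,0,0,0,0,0],[255,0,0,0,0,0,0],[255,0,0,0,0,0,0]]'
python3 -m handwheel '[[255,3,0,0,0,0,0],[255,0,0,0,0,0,0],[255,0,0,0,0,0,0]]'
python3 -m handwheel '[[255,3,0,0,0,0,0],[255,0,0,0,0,0,0],[255,0,0,0,0,0,0]]'
```

```text
clock: 17.98
tool_pos: [0.5984, -0.0289, 0.0149]
eef_rot: [0.746, 0.666, 0.002, 0.0]
ft_force: [-1.0, 2.5, 5.7]
finger_gap: 0.395
clock: 18.23
tool_pos: [0.5984, -0.0285, 0.0148]
eef_rot: [0.747, 0.665, 0.001, 0.0]
ft_force: [-1.2, -0.8, 5.7]
finger_gap: 0.394
clock: 18.48
tool_pos: [0.5989, -0.0271, 0.0148]
eef_rot: [0.747, 0.665, 0.0, 0.001]
ft_force: [-0.2, -2.6, 6.3]
finger_gap: 0.392
clock: 18.73
tool_pos: [0.5994, -0.0244, 0.0148]
eef_rot: [0.747, 0.665, 0.0, 0.001]
ft_force: [-0.0, -2.4, 5.1]
finger_gap: 0.394
```

```bash
for i in 1; do :; done; python3 -m handwheel '[[255,3,0,0,0,0,0],[255,0,0,0,0,0,0],[255,0,0,0,0,0,0]]'
python3 -m handwheel '[[255,3,0,0,0,0,0],[255,0,0,0,0,0,0],[255,0,0,0,0,0,0]]'
python3 -m handwheel '[[255,3,0,0,0,0,0],[255,0,0,0,0,0,0],[255,0,0,0,0,0,0]]'
```

```text
clock: 18.98
tool_pos: [0.5997, -0.0228, 0.0148]
eef_rot: [0.747, 0.664, -0.0, 0.002]
ft_force: [-0.9, -4.9, 6.5]
finger_gap: 0.395
clock: 19.23
tool_pos: [0.5998, -0.0222, 0.0148]
eef_rot: [0.748, 0.664, -0.002, 0.002]
ft_force: [-0.8, -8.8, 8.0]
finger_gap: 0.399
clock: 19.48
tool_pos: [0.6, -0.0212, 0.0147]
eef_rot: [0.748, 0.663, -0.003, 0.003]
ft_force: [-1.3, -11.7, 8.8]
finger_gap: 0.396
```

```bash
python3 -m handwheel '[[255,3,0,0,0,0,0],[255,0,0,0,0,0,0],[255,0,0,0,0,0,0]]'
python3 -m handwheel '[[255,3,0,0,0,0,0],[255,0,0,0,0,0,0],[255,0,0,0,0,0,0]]'
python3 -m handwheel '[[255,3,0,0,0,0,0],[255,0,0,0,0,0,0],[255,0,0,0,0,0,0]]'
python3 -c "
from h import *
st()"
```

```text
clock: 19.73
tool_pos: [0.6003, -0.0189, 0.0147]
eef_rot: [0.748, 0.663, -0.003, 0.003]
ft_force: [-1.4, -13.1, 8.6]
finger_gap: 0.4
clock: 19.98
tool_pos: [0.6008, -0.016, 0.0148]
eef_rot: [0.748, 0.663, -0.003, 0.003]
ft_force: [-0.1, -13.1, 8.6]
finger_gap: 0.396
clock: 20.23
tool_pos: [0.6012, -0.013, 0.0147]
eef_rot: [0.748, 0.663, -0.003, 0.003]
ft_force: [-1.4, -13.3, 8.7]
finger_gap: 0.397
t 20.23 p [ 0.6012 -0.013   0.0147] yaw 1.45 z [ 0.001 -0.009 -1.   ] f [ -1.4 -13.3   8.7] tq [-2.83  0.58  0.02] gap 0.397
```

```bash
python3 -m handwheel '[[255,3,0,0,0,0,0],[255,0,0,0,0,0,0],[255,0,0,0,0,0,0]]'
python3 -m handwheel '[[255,3,0,0,0,0,0],[255,2,0,0,0,0,0],[255,0,0,0,0,0,0],[255,0,0,0,0,0,0]]'
python3 -c "
from h import *
import pickle
st();t=cam('top');s=cam('scene');w=cam('wrist');pickle.dump((t,s,w),open('end.pkl','wb'))
a=proj(s,[.60,.03,.02]);u,v=int(a[0]),int(a[1]);print(u,v)
t0,s0=pickle.load(open('ts2.pkl','rb'))
cr=lambda c,u0,v0,f,w_,h_:cv2.resize(c['img'][v0:v0+h_,u0:u0+w_],None,fx=f,fy=f,interpolation=cv2.INTER_CUBIC)
im=np.vstack([np.hstack([cr(s0,310,170,2.6,150,110),cr(s,310,170,2.6,150,110)]),np.hstack([cr(t,180,140,2.6,150,110),cr(w,0,0,1,640,480)[::2,::2][:,:][0:240] if 0 else cv2.resize(w['img'],(390,286))])])
cv2.imwrite('pics/end.png',im[:,:,::-1])"
```

```text
clock: 20.48
tool_pos: [0.6016, -0.0099, 0.0148]
eef_rot: [0.748, 0.663, -0.003, 0.003]
ft_force: [-1.5, -12.9, 9.0]
finger_gap: 0.399
clock: 20.82
tool_pos: [0.6023, -0.0049, 0.0147]
eef_rot: [0.748, 0.663, -0.003, 0.003]
ft_force: [-1.0, -12.9, 8.7]
finger_gap: 0.397
t 20.82 p [ 0.6023 -0.0049  0.0147] yaw 1.45 z [ 0.001 -0.009 -1.   ] f [ -1.  -12.9   8.7] tq [-2.76  0.52 -0.06] gap 0.397
349 243
```

View pics/end.png

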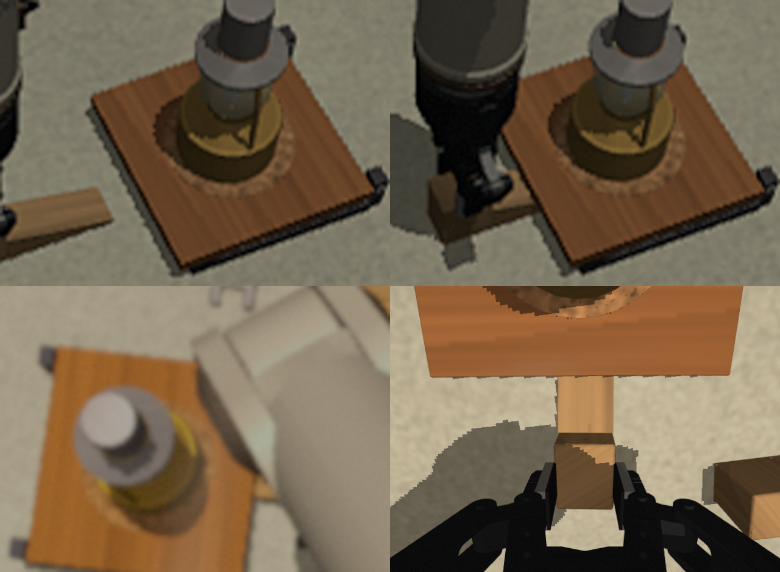

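```bash
python3 -c "
from h import *
import pickle
t,s,w=pickle.load(open('end.pkl','rb'));t0,s0=pickle.load(open('ts2.pkl','rb'))
g=w['img'][:,310:320].mean((1,2)); print([(i,int(g[i])) for i in range(140,165)],[(i,int(g[i])) for i in range(236,275,2)])
for z in(.029,.031,.033):
  print(z,[at(w,320,v,z)[:2].round(4) for v in(149,151,153)])
print([at(w,320,v,.05)[:2].round(4) for v in(260,263,266)])
# scene image shift of the front corner between before/after
for a,b in(((345,202),22),((380,262),22)):
  p=lambda c:np.float32(cv2.cvtColor(c['img'][a[1]-9:a[1]+9+9,a[0]-9 if a[0]>350 else a[0]-5:a[0]+12],cv2.COLOR_RGB2GRAY))
  print(cv2.phaseCorrelate(p(s0),p(s)))
for P in([.6973,.0449],[.518,.0667]): print(np.array(proj(s,P+[.033]))-np.array(proj(s,P+[.028])),proj(s,P+[.028]))
"
```

```text
[(140, 103), (141, 103), (142, 103), (143, 103), (144, 104), (145, 104), (146, 105), (147, 106), (148, 107), (149, 96), (150, 78), (151, 76), (152, 94), (153, 132), (154, 137), (155, 137), (156, 138), (157, 138), (158, 138), (159, 138), (160, 138), (161, 138), (162, 138), (163, 139), (164, 139)] [(236, 142), (238, 142), (240, 142), (242, 142), (244, 142), (246, 84), (248, 54), (250, 54), (252, 54), (254, 54), (256, 53), (258, 50), (260, 54), (262, 54), (264, 66), (266, 107), (268, 124), (270, 123), (272, 124), (274, 116)]
0.029 [array([0.6104, 0.0556]), array([0.6103, 0.0549]), array([0.6102, 0.0542])]
0.031 [array([0.6104, 0.0558]), array([0.6103, 0.0551]), array([0.6102, 0.0543])]
0.033 [array([0.6104, 0.0559]), array([0.6103, 0.0552]), array([0.6102, 0.0545])]
[array([0.6059, 0.0197]), array([0.6058, 0.0186]), array([0.6057, 0.0175])]
((-18.67162884043489, -14.400985964034806), -0.018094353224514935)
((0.38867898761359854, 0.2469912338686111), 0.9156111169744421)
[ 0.22835974 -1.17557823] (np.float64(379.3611344377287), np.float64(273.2818351520185))
[ 0.09405239 -1.31546657] (np.float64(344.6745914869181), np.float64(207.70156133710398))
```

```bash
python3 -m handwheel '[[255,1,0,0,0,0,0],[255,1,0,0,0,0,0],[255,0,0,0,0,0,0],[255,0,0,0,0,0,0],[255,0,0,0,0,0,0]]'
python3 -c "
from h import *
st();w=cam('wrist')
g=w['img'][:,310:320].mean((1,2));d=np.diff(g)
print([(i,int(g[i])) for i in range(148,162)],[(i,int(g[i])) for i in range(240,272,2)])
print(at(w,315,246,.028)[:2])
s=cam('scene');import pickle
s0=pickle.load(open('ts2.pkl','rb'))[1]
# image shift of lamp chimney & front edge corner near (380,270)
f=lambda c,u,v,r:np.float32(cv2.cvtColor(c['img'][v-r:v+r,u-r:u+r],cv2.COLOR_RGB2GRAY))
H=cv2.createHanningWindow((24,24),cv2.CV_32F)
for u,v in((380,268),(400,180),(450,240),(430,255)):print(u,v,cv2.phaseCorrelate(f(s0,u,v,12),f(s,u,v,12),H))
P=np.array([.618,.142,.219]);Q=P+[-.0*.18,.03*.188,.0025];print('pred chimney shift',np.subtract(proj(s,Q),proj(s,P)),proj(s,P))"
```

```text
clock: 21.38
tool_pos: [0.6024, -0.0035, 0.0147]
eef_rot: [0.749, 0.663, -0.003, 0.004]
ft_force: [-0.8, -13.8, 9.2]
finger_gap: 0.398
t 21.38 p [ 0.6024 -0.0035  0.0147] yaw 1.45 z [ 0.001 -0.009 -1.   ] f [ -0.8 -13.8   9.2] tq [-2.93  0.57 -0.  ] gap 0.398
[(148, 103), (149, 104), (150, 105), (151, 106), (152, 106), (153, 94), (154, 72), (155, 74), (156, 115), (157, 136), (158, 139), (159, 139), (160, 139), (161, 139)] [(240, 143), (242, 143), (244, 143), (246, 85), (248, 55), (250, 54), (252, 54), (254, 54), (256, 54), (258, 54), (260, 54), (262, 55), (264, 65), (266, 105), (268, 124), (270, 133)]
[0.60395522 0.01934414]
380 268 ((0.44083691749634824, -0.6610188325919495), 0.9600393440988328)
400 180 ((2.3901397224402086, -1.5267713684064343), 0.7401831290788121)
450 240 ((0.023341028923482554, -0.028230107764160906), 1.05528548028734)
430 255 ((0.07476440836454223, -0.1351956498092406), 1.0745556553204854)
pred chimney shift [ 2.67835653 -1.97754016] (np.float64(409.9879073724163), np.float64(170.47321252371802))
```

```bash
python3 -m handwheel '[[255,0,0,0,0,0,0],[255,0,0,0,0,0,0],[255,0,0,0,0,0,0],[255,0,0,0,0,0,0],[255,0,0,0,0,0,0],[255,0,0,0,0,0,0]]'; python3 -c "
from h import *
st();print(bot.hand_in())"
```

```text
clock: 21.98
tool_pos: [0.6024, -0.0035, 0.0147]
eef_rot: [0.749, 0.663, -0.003, 0.004]
ft_force: [-2.1, -13.9, 9.3]
finger_gap: 0.398
t 21.98 p [ 0.6024 -0.0035  0.0147] yaw 1.45 z [ 0.001 -0.009 -1.   ] f [ -2.1 -13.9   9.3] tq [-2.94  0.55 -0.03] gap 0.398
the job is handed in; nothing more can be done
None
```

I stood the lantern on the cork pad and let go of it. I then took the rightmost wedge by its grip block, pushed it thin end first under the middle of the board's front edge, and handed in at 22 s with it still gripped. No verdict was reported.

**Lantern:** It was set down with light contact. A wrist picture after release showed it upright and about centred on the pad. I had moved it about 3 mm just before setting it down.

**Board:** It is lifted about 4 to 5 mm at the front edge, which is close to level but probably slightly short of it. The three estimates differed a little:

| Check | Lift angle (0.03 rad = level) |
|---|---|
| Wedge position under the edge, wrist camera | about 0.025 rad |
| Shift of the chimney, scene camera | about 0.026 rad |
| Push distance after first contact | about 0.028 rad |

A fourth check, the pixel shift of the board's front corner in the scene camera, gave a smaller lift (roughly half), but I judged it the least reliable.

**Force and stability:** The wedge slid in at a steady 13 to 14 N and stayed put over the last 0.6 s before hand-in. The tool had tilted by about 0.009 rad under the push, and I did not check separately that the wedge's underside was perfectly flat.

**Bystanders:** I kept clear of the bottle and the jar. I did not take a final picture of them.

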